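Stand a leaning punch segment in its rack slot and close the keeper

ROBOT

A 6-joint arm with a two-finger parallel gripper is mounted at the origin on the work surface. World frame = base frame: x ahead of the robot, y to its left, z up, the work surface at z = 0. Lengths are in m, angles in rad, forces in N, time in s.
With the tool pointing down it reaches from about 0.275 to 0.75 m from the base axis. Payload 10.2 kg.
Tool frame: the origin (TCP) lies midway between the tips of the shut fingers; the grasp point (between the pads) lies 19 mm behind it (env.hold_point_z is the distance from the TCP to the grasp point, in m); x points along the fingers, z is the direction in which the jaws open and shut, and the axes are right-handed (so a half turn about x gives the same grasp; the last joint's range is limited). The gripper opens to 85 mm and grips with 20 to 120 N. Pads are 22 mm wide; open, the fingers measure 114 mm over their backs; the gripper's body (76 mm by 85 mm) begins 54 mm behind the grasp point. The pads swing forward as they close: fully open they stand 13 mm farther back than shut.
Start: joints at [1.083, 0.313, 1.498, -0, 1.331, -0.223], TCP at [0.137, 0.507, 0.231] pointing down, gripper open.
Joint ranges: [-2.94, 2.94], [-0.97, 2.17], [0.19, 2.56], [-1.23, 4.37], [0.02, 3.11], [-2.88, 2.88]. Speed limits (rad/s): [2.39, 2.39, 3.01, 3.14, 3.14, 3.14].

INTERFACE

Orientations are given as a unit quaternion [x, y, z, w].
In Python, from bench import env, kinematics, monitor, eyes, job gives the robot as it stands. The module is installed in compiled form; this text tells all that it offers. Calls block until the motion is done:
- env.reach(position, orientation): joint-space move of the TCP to a pose.
- env.movel(position, velocity=0.15, frame=None, guard=None): straight line of the TCP; frame=None keeps the orientation; velocity is the mean speed in m/s. With guard (N) it stops when the force on the tool has changed by that much, and returns True; else False.
- env.set_joints(angles): joint-space move.
- env.release() and env.close_gripper(effort=None): open the fingers fully, or close them until they stop; effort is the grip in N (None keeps the last).
- env.hold(seconds).
- kinematics.ik(position, orientation): joint angles nearest the present ones, or None.
- monitor.sense(): the state.
- eyes.grab_frame(name): name is "scene" or "top" or "wrist"; returns a dict with "frame" (400x640x3 uint8, red, green, blue), "mtx" (3x3 intrinsics, pixels), "view" (4x4, takes a point from world to camera coordinates). Camera axes: x right, y down, z forward; pixel columns grow to the right and rows downward; lengths in m; the calibration is good to about 2 mm. A picture is of the moment at which its call begins. There is no depth.
A pose or a line that the arm cannot do raises env.MotionError and nothing moves.
- job.hand_in(): hands the job in, once; it reports no verdict.
The state is a dict: "clock": time; "joints": joint angles; "qvel": joint speeds; "joint_efforts": joint torques, N m; "position": TCP position; "ee_rot": TCP orientation; "contact_force": force on the tool from outside, world axes, zero at the start; "ft_torque": the same for the moment, N m; "finger_gap": opening from 0.0 (shut) to 1.0 (fully open).
Only numpy, scipy, OpenCV 4.12 (cv2) and the standard library are available. Lean on these libraries where they do the work, as an engineer would, in place of code of your own. Each camera call takes 0.05 s, during which the arm holds its last target. There are 200 camera calls.

TASK

The brass-coloured punch segment has been left leaning on the ramp of the tool rack. Tip it upright, without lifting it out of the rack, so that it drops nose-down fully home into the slot, and then swing the red keeper arm round as far as it goes across the front of the punch so that it holds it upright. Leave the grey punch, the die block and the brackets where they are.

Things in the scene. Friction and masses are not known exactly. Their poses are not given: they have to be found in the camera images.
- rack: Tool rack fixed to the bench: black base 120 x 210 x 10 mm, two bays side by side. Origin on the bench under the middle of the free slot; x points from the ramp across the slot to the red back wall, y along the slot towards the keeper post, z up. Back wall: 12 mm thick, front face at x = 8.5 mm, top at z = 100. The next bay, alike, is centred at y = -85 and holds the grey punch.
- slot (a point): centre of the free slot's floor, 10 mm above the bench, over the rack's origin. The slot is 17 mm wide (rack x) and 66 mm long (rack y). In front of it a low wall reaches z = 45 mm, from whose top an aluminium ramp climbs at 45 degrees towards -x, to x = -54, z = 90 mm; black lips beside the ramp (y +33 to +41 and -35 to -50) reach z = 95.
- punch: The loose brass-coloured punch to stand up, 0.55 to 0.85 kg: slab 14 mm thick (its x), 60 wide (y), 120 tall (z), the lowest 26 mm tapering to a 5 mm nose. Origin at the middle of the nose's end, z up the punch. At the start it leans back 45 degrees on the ramp, nose in the slot's mouth, the lower edge of its top at rack x = -82, z = 118 mm. Home: upright, nose on the slot floor.
- punch_top (a point): middle of the top face of the brass-coloured punch, 120 mm from its nose
- keeper (a joint): red keeper arm on an upright pivot, rad: 0 fully open (starts at 0 to 0.45), 2.09 fully closed at its stop. Counter-clockwise from above, slight friction, stays where left. In the rack's frame the arm points from the pivot along the angle 2.618 + joint about z; closed, it points along -y across the front of the punch, its face 11 mm in front of the slot's centre.
- keeper_knob (a point): middle of the upright red knob near the end of the keeper arm: cylinder 18 mm across, from 112 to 148 mm above the bench (this point at 130 mm), 75 mm from the pivot's axis. The arm itself is 12 mm wide and 10 mm thick, 102 to 112 mm above the bench, and ends 88 mm from the pivot's axis.
- keeper_pivot (a point): axis of the keeper arm, at the arm's underside, 102 mm above the bench; at x = -17, y = +60 mm in the rack's frame, on top of a post 18 mm across
- spare_punch: grey punch of the same shape, standing home in the next bay; origin in the middle of its nose's underside. To be left alone.
- die: loose steel die block 60 x 70 x 60 mm on the bench beside the rack (keeper's side); origin under its centre. To be left alone.
- bracket_a: loose aluminium L-shaped bracket 50 x 40 x 45 mm on the bench on the grey punch's side of the rack; origin under its foot. To be left alone.
- bracket_b: loose aluminium L-shaped bracket of the same size on the bench behind the rack; origin under its foot. To be left alone.
There are look-alikes about, which are no part of the job. What is shaped like the punch but blue or turquoise is not meant.

How it is judged:
By the outcome, as a careful person would: the job done as asked, in the order asked, and still so for the second after the job is handed in, with the robot touching nothing.
It also fails if it takes over 54 s, if anything falls off the work surface, if the arm or the gripper's body presses on something with over 40 N, if the wrist force passes 120 N, or if a joint passes its speed limit or range.

## Working session

There is one attempt and no reset: what is moved stays moved. The work goes in short steps, each a Python script; the robot and the scene stay as the last script left them, time stands still between calls to the robot, and variables do not carry over. Pictures are saved under pics/ and viewed, about 8 in all and at most 12, crops included, and the job is handed in when it is done.

```bash
mkdir -p pics
cat > h.py <<'E'
import numpy as np, cv2
from bench import env, kinematics, monitor, eyes, job
def shot(n,tag):
    d=eyes.grab_frame(n); np.savez(f'pics/{tag}.npz',**d)
    cv2.imwrite(f'pics/{tag}.png',d['frame'][:,:,::-1]); return d
def proj(d,p):
    p=np.atleast_2d(p); c=(d['view'][:3,:3]@p.T).T+d['view'][:3,3]; u=(d['mtx']@c.T).T
    return u[:,:2]/u[:,2:]
def ray(d,uv,z):
    R=d['view'][:3,:3]; t=d['view'][:3,3]; o=-R.T@t
    v=R.T@np.linalg.inv(d['mtx'])@np.array([uv[0],uv[1],1.]); return o+v*(z-o[2])/v[2]
E
python3 - <<'E'
from h import *
a=shot('scene','s0');b=shot('top','t0')
for d in(a,b):
    R=d['view'][:3,:3];print((-R.T@d['view'][:3,3]).round(3),R[2].round(2))
s=monitor.sense();print(s['clock'],s['ee_rot'],s['position'])
E
```

```text
[0.994 0.404 0.915] [-0.44 -0.35 -0.83]
[0.493 0.057 0.991] [ 0.09  0.02 -1.  ]
0.1 [-0.42977468  0.5620015   0.42945027  0.56126687] [0.13730531 0.50649777 0.23081449]
```

View pics/s0.png

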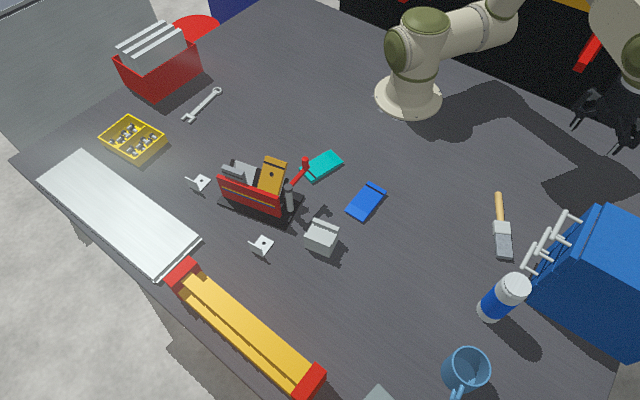

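View pics/t0.png

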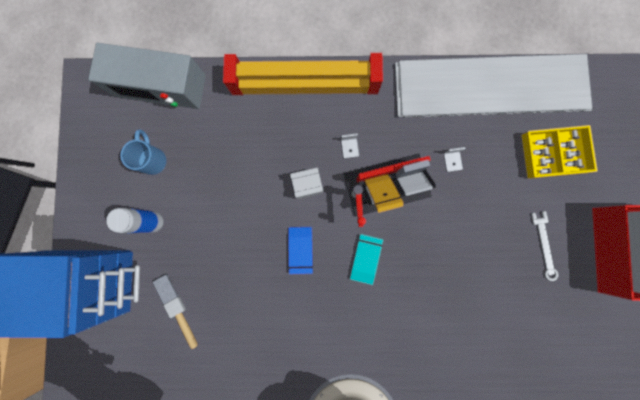

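Candidates for the punch, in the top image: brass slab leaning on the ramp (383,190), grey punch (415,180), blue slab (300,250), turquoise slab (367,260) and yellow rail (300,75). The brass one in the rack matches the description. I'll check it in a close crop.

Run:
```python
from h import *
f=cv2.imread('pics/t0.png')[145:235,335:445]; g=cv2.imread('pics/s0.png')[145:225,205:325]
f=cv2.resize(f,None,fx=6,fy=6,interpolation=2)[:, :660]
cv2.imwrite('pics/c0.png',f)
d=dict(np.load('pics/t0.npz')); im=d['frame']; h=cv2.cvtColor(im,cv2.COLOR_RGB2HSV)
red=(((h[...,0]<6)|(h[...,0]>174))&(h[...,1]>150)&(h[...,2]>70)).astype(np.uint8)
red[:140]=0;red[240:]=0;red[:,:330]=0;red[:,450:]=0
n,l,st,c=cv2.connectedComponentsWithStats(red)
for i in range(1,n):
    if st[i,4]>15:
        pts=np.argwhere(l==i)[:,::-1].astype(np.float32);r=cv2.minAreaRect(pts);print(st[i],c[i],cv2.boxPoints(r).round(1).tolist())
        print([ray(d,q,.1)[:2].round(4).tolist() for q in cv2.boxPoints(r)])
br=((h[...,0]>10)&(h[...,0]<30)&(h[...,1]>120)&(h[...,2]>60)).astype(np.uint8)
br[:140]=0;br[240:]=0;br[:,:330]=0;br[:,450:]=0
pts=np.argwhere(br)[:,::-1].astype(np.float32);print('brass',len(pts),pts.mean(0),cv2.boxPoints(cv2.minAreaRect(pts)).round(1).tolist())
```

```text
[357 156  73  26 438] [386.2260274  169.03652968] [[355.0, 173.60000610351562], [428.20001220703125, 154.10000610351562], [430.29998779296875, 162.0], [357.1000061035156, 181.60000610351562]]
[[0.6277, -0.0099], [0.6748, -0.1873], [0.6552, -0.1919], [0.6083, -0.0148]]
[356 194  10  33 198] [359.68686869 209.94949495] [[354.1000061035156, 194.6999969482422], [361.20001220703125, 193.6999969482422], [365.79998779296875, 225.5], [358.6000061035156, 226.5]]
[[0.5764, -0.0072], [0.5789, -0.0244], [0.5026, -0.0344], [0.5002, -0.0174]]
brass 930 [383.8527  192.61183] [[363.70001220703125, 180.0], [388.3999938964844, 169.10000610351562], [404.20001220703125, 204.60000610351562], [379.5, 215.60000610351562]]
```

View pics/c0.png

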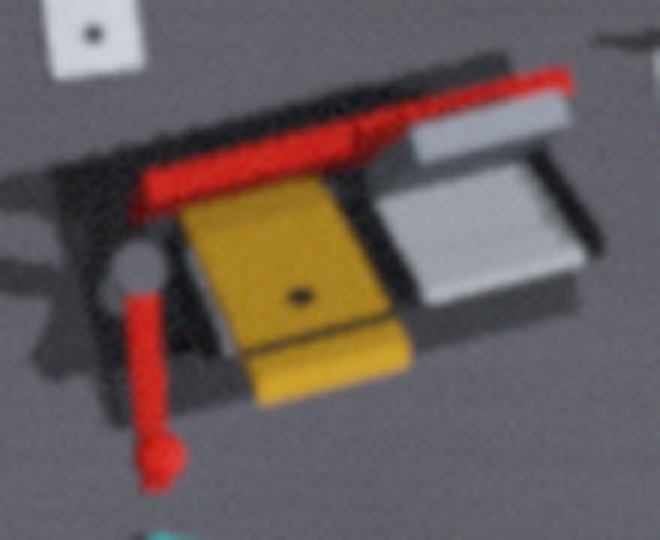

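Crop confirms it: the brass slab with its near end at crop (330,360) overhangs the ramp. The grey end-on slab is in the next bay. The keeper pivot is at (138,265) and the knob at (161,455). Next I'll compute the rack pose and take a closer wrist view.

```bash
cat >> h.py <<'E'
from scipy.spatial.transform import Rotation as Ro
def quat(ang,sgn=1):  # tool down, jaw axis at world angle ang
    z=sgn*np.array([np.cos(ang),np.sin(ang),0]); x=np.array([0,0,-1.]); return Ro.from_matrix(np.c_[x,np.cross(z,x),z]).as_quat()
E
python3 - <<'E'
from h import *
d=dict(np.load('pics/t0.npz'))
yaw=np.arctan2(.0471,.1774)
pv=ray(d,(335+138/6,145+262/6),.112)[:2]; kn=ray(d,(335+161/6,145+455/6),.148)[:2]
R=np.array([[np.cos(yaw),-np.sin(yaw)],[np.sin(yaw),np.cos(yaw)]])
o=pv-R@[-.017,.06]
print('yaw',yaw,'piv',pv,'knob',kn,np.linalg.norm(kn-pv),'o',o)
for q in [(0.6277,-.0099),(.6083,-.0148),(.6748,-.1873),(.6552,-.1919)]: print('wall',R.T@(np.array(q)-o))
for q,z in [((335+243/6,145+358/6),.118),((335+412/6,145+363/6),.123),((335+262/6,145+405/6),.118)]: print('ptop',R.T@(ray(d,q,z)[:2]-o))
s=monitor.sense()
p=o+R@[-.13,0]
for sg in(1,-1):
    print(sg,kinematics.ik([*p,.27],quat(yaw+np.pi/2,sg)))
j=[kinematics.ik([*p,.27],quat(yaw+np.pi/2,sg)) for sg in (1,-1)]
q=min([k for k in j if k is not None],key=lambda k:abs(k[5]))
env.set_joints(q); env.close_gripper(40)
w=shot('wrist','w0'); print(monitor.sense()['clock'],(-w['view'][:3,:3].T@w['view'][:3,3]),w['view'][2,:3])
E
```

```text
yaw 0.2595144438365826 piv [ 0.58968752 -0.01573533] knob [ 0.51255965 -0.0207189 ] 0.07728871042550717 o [ 0.62151495 -0.06936382]
wall [0.02123703 0.0558855 ]
wall [0.00122925 0.05612783]
wall [ 0.02123703 -0.1276606 ]
wall [ 0.00111293 -0.12707699]
ptop [-0.06459421  0.03104447]
ptop [-0.08357456 -0.0310504 ]
ptop [-0.08423201  0.02884952]
1 [-4.35999593e-01  2.45403685e-01  1.48518398e+00 -4.44089210e-16
  1.41100499e+00 -2.26631036e+00]
-1 [-4.35999593e-01  2.45403685e-01  1.48518398e+00 -4.44089210e-16
  1.41100499e+00  8.75282290e-01]
3.425 [ 0.56755199 -0.08288152  0.41141746] [-0.28027803 -0.07561541 -0.95693602]
```

View pics/w0.png

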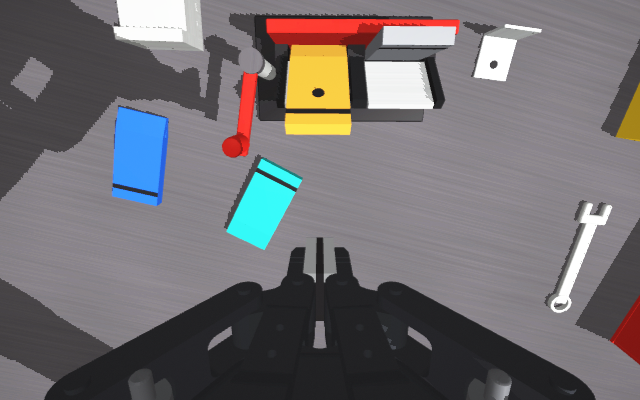

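Wrist view: the brass punch spans (285,45) to (351,134) and is not obstructed. The keeper knob is at (232,147), outside the push lane. The rack pose agrees with the description to about 2 mm. Now I'll push the punch up from behind its top edge with the shut fingers.

```bash
cat >> h.py <<'E'
yaw=.2595; RR=np.array([[np.cos(yaw),-np.sin(yaw)],[np.sin(yaw),np.cos(yaw)]]); O=np.array([.6215,-.0694])
def W(x,y,z): return [*(O+RR@[x,y]),z]
def L(p): return RR.T@(np.array(p[:2])-O)
E
python3 - <<'E'
from h import *
d=dict(np.load('pics/w0.npz'))
for q,z in [((285,134),.118),((351,134),.118),((267,20),.1),((458,20),.1)]: print(L(ray(d,q,z)).round(4))
print(L(ray(d,(251,62),.112)).round(4),L(ray(d,(232,147),.148)).round(4))
print(env.movel(W(-.13,0,.102),.12,guard=10))
for x in(-.06,-.04,-.03,-.021):
    g=env.movel(W(x,0,.102),.05,guard=25); s=monitor.sense()
    print(x,g,L(s['position']).round(4),s['contact_force'].round(1) if hasattr(s['contact_force'],'round') else s['contact_force'],s['clock'])
    if g: break
shot('wrist','w1');shot('scene','s1')
a=cv2.imread('pics/w1.png')[:250,150:500];b=cv2.imread('pics/s1.png')[130:240,190:340]
b=cv2.resize(b,None,fx=2.9,fy=2.9)[:, :430]; a=a
h=max(a.shape[0],b.shape[0]);c=np.zeros((h,a.shape[1]+b.shape[1],3),np.uint8);c[:a.shape[0],:350]=a;c[:b.shape[0],350:]=b
cv2.imwrite('pics/c1.png',c)
E
```

```text
[-0.0829  0.033 ]
[-0.0828 -0.0294]
[0.0171 0.048 ]
[ 0.0172 -0.1251]
[-0.0195  0.0623] [-0.0911  0.0755]
False
-0.06 False [-0.0601  0.    ] [ 0.4 -0.4 -0.4] 6.525
-0.04 False [-0.0399  0.0001] [-0.1 -0.  -0.4] 7.075
-0.03 False [-0.0298  0.    ] [-0.5 -0.1 -0.1] 7.425
-0.021 False [-0.0207  0.0001] [ 0.1  0.2 -0.3] 7.7583
```

View pics/c1.png

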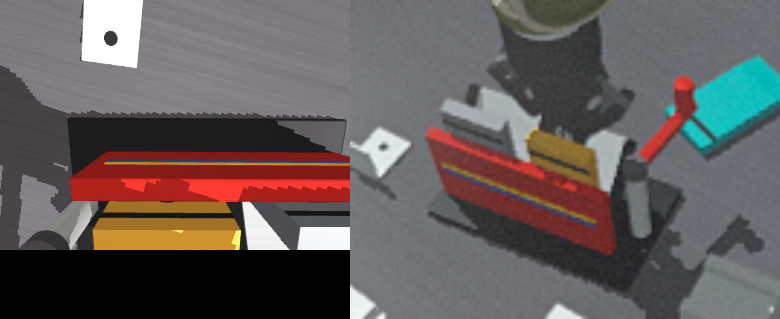

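Crops: the brass punch now stands behind the red wall beside the grey one (right crop, brass at (560,155), grey at (475,125)). I'll back off and check its height and tilt.

Run:
```python
from h import *
env.movel(W(-.10,0,.102),.15); env.movel(W(-.10,0,.25),.2)
w=shot('wrist','w2');s=shot('scene','s2');print(monitor.sense()['clock'])
exp=[(sx*.007,y,.13) for sx in(-1,1) for y in(-.03,.03)]
outs=[]
for d,tag,y0 in((w,'w2',-.0),(s,'s2',0)):
    im=d['frame'][:,:,::-1].copy()
    P=proj(d,[W(*e) for e in exp]); G=proj(d,[W(e[0],e[1]-.085,.13) for e in exp])
    print(tag,P.round(1).tolist())
    c=P.mean(0).astype(int); k=4; r=(90,65) if tag=='w2' else (45,40)
    k=4 if tag=='w2' else 8
    k=350//r[0]
    x0,y0=max(c[0]-r[0],0),max(c[1]-r[1],0)
    o=cv2.resize(im[y0:y0+2*r[1],x0:x0+2*r[0]],None,fx=k/1.9,fy=k/1.9)
    for q in list(P)+list(G): cv2.circle(o,tuple(int(v) for v in (q-[x0,y0]+.5)*k/1.9),2,(0,255,0),-1)
    outs.append(o)
h=max(o.shape[0] for o in outs);outs=[cv2.copyMakeBorder(o,0,h-o.shape[0],0,0,0) for o in outs]
cv2.imwrite('pics/c2.png',np.hstack(outs))
```

```text
9.525
w2 [[358.4, 78.9], [283.0, 78.9], [359.0, 59.8], [282.4, 59.7]]
s2 [[251.4, 174.1], [272.9, 181.7], [248.7, 178.2], [270.3, 186.0]]
```

View pics/c2.png

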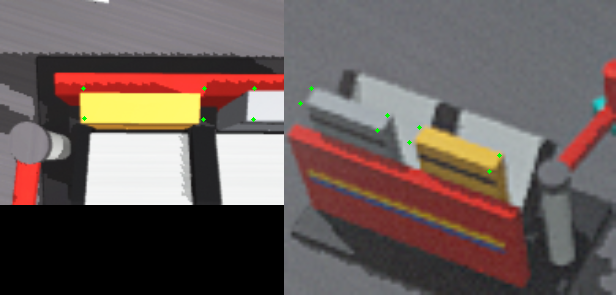

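The view shows the brass punch upright, but a few pixels nearer the ramp than expected, so it may be leaning or not fully down. Probing down on its top with the fingers will measure the height and seat it.

Run:
```python
from h import *
env.movel(W(-.004,0,.16),.15)
g=env.movel(W(-.004,0,.126),.03,guard=12); s=monitor.sense(); print(g,s['position'],s['contact_force'],s['clock'])
if g and s['position'][2]>.133:
    g=env.movel(W(-.004,0,.128),.03,guard=40); s=monitor.sense(); print(g,s['position'],s['contact_force'],s['clock'])
```

```text
True [ 0.61780034 -0.07049372  0.12992345] [-0.84584821 -0.56433176  4.91217749] 11.4833
```

The top was contacted at z = 0.1299, so the punch is fully home (10 + 120 mm). Next the keeper: the shut fingers push the knob along its arc, turning with the arm.

Run:
```python
from h import *
env.movel(W(-.004,0,.21),.2)
def pose(phi,back,z):
    r=np.array([np.cos(phi),np.sin(phi)]);t=np.array([-r[1],r[0]])
    p=np.array([-.017,.06])+.075*r-back*t; return W(*p,z),quat(phi+yaw)
p,q=pose(2.96,.036,.21); env.reach(p,q); print(monitor.sense()['joints'])
p,q=pose(2.96,.036,.119); print(env.movel(p,.15,guard=8))
phis=list(np.linspace(2.96,4.72,12))
for f in phis:
    p,q=pose(f,.020,.119); g=env.movel(p,.08,frame=q,guard=15); s=monitor.sense()
    if g: break
print(f,g,L(s['position']),s['contact_force'],s['clock'])
shot('wrist','w3');b=shot('scene','s3')
cv2.imwrite('pics/c3.png',np.hstack([cv2.imread('pics/w3.png')[:300,120:520],cv2.resize(b['frame'][140:240,200:320,::-1],None,fx=3,fy=3)]))
```

```text
[-2.01326660e-01  3.03248562e-01  1.56876931e+00 -2.42356090e-05
  1.27001076e+00  2.86179341e+00]
False
4.72 True [-0.03878261 -0.01433751] [-6.96536708 -0.91264146  5.05941514] 18.0917
```

View pics/c3.png

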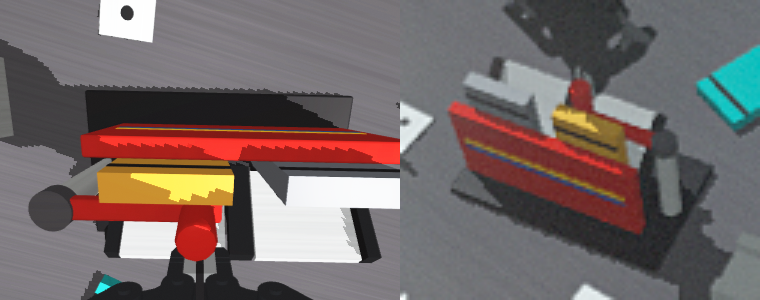

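The keeper is across the front of the punch and parallel to the wall (left crop, arm at (150,208), knob at (197,240)). I'll press once more to make sure it is at its stop, then retreat and check.

Run:
```python
from h import *
g=env.movel(W(-.030,-.015,.119),.03,guard=25); s=monitor.sense(); print(g,L(s['position']),s['contact_force'])
env.movel(W(-.075,-.015,.119),.12); env.movel(W(-.10,-.015,.25),.2)
w=shot('wrist','w4');b=shot('scene','s4');t=shot('top','t4'); print(monitor.sense()['clock'])
# knob top via red blob in wrist
h=cv2.cvtColor(w['frame'],cv2.COLOR_RGB2HSV);red=(((h[...,0]<6)|(h[...,0]>174))&(h[...,1]>150)&(h[...,2]>70))
print('expected knob top px',proj(w,W(-.017,-.015,.148)),'pivot',proj(w,W(-.017,.06,.112)))
print('exp arm front edge', proj(w,[W(-.023,.05,.112),W(-.023,0,.112)]), 'punch top',proj(w,[W(x,y,.13) for x in(-.007,.007) for y in(-.03,.03)]).round().tolist())
cv2.imwrite('pics/c4.png',np.hstack([cv2.resize(w['frame'][20:170,220:400,::-1],None,fx=2.4,fy=2.4),cv2.resize(b['frame'][150:240,200:295,::-1],None,fx=3.6,fy=4)]))
```

```text
True [-0.03900352 -0.01422608] [-6.06368352 -1.02478483  4.97327523]
19.8417
expected knob top px [[323.61627083  89.26331683]] pivot [[235.66063585  88.48214702]]
exp arm front edge [[247.70620108  96.11759539]
 [305.71641731  97.39021933]] punch top [[343.0, 77.0], [267.0, 75.0], [344.0, 58.0], [266.0, 56.0]]
```

View pics/c4.png

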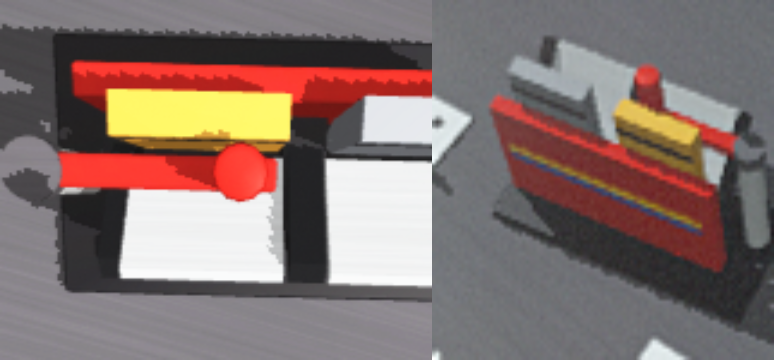

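Knob and pivot show the same 2–3 px offset from their expected closed positions, so the arm angle agrees with fully closed. The second push also met the stop without moving the arm. The punch is upright behind it. Handing in.

Run:
```python
from h import *
a=np.load('pics/t0.npz')['frame'].astype(int);b=np.load('pics/t4.npz')['frame'].astype(int)
for n,(x,y) in dict(die=(306,182),ba=(453,158),bb=(350,146)).items(): print(n,abs(a-b)[y-14:y+14,x-14:x+14].mean().round(1))
print(job.hand_in())
```

```text
die 28.9
ba 20.0
bb 3.0
the job is handed in; nothing more can be done
None
```

Run:
```python
import cv2,numpy as np
a=cv2.imread('pics/t0.png')[130:240,270:480];b=cv2.imread('pics/t4.png')[130:240,270:480]
cv2.imwrite('pics/c5.png',cv2.resize(np.vstack([a,b]),None,fx=2.6,fy=2.6))
```

```text
(no output)
```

View pics/c5.png

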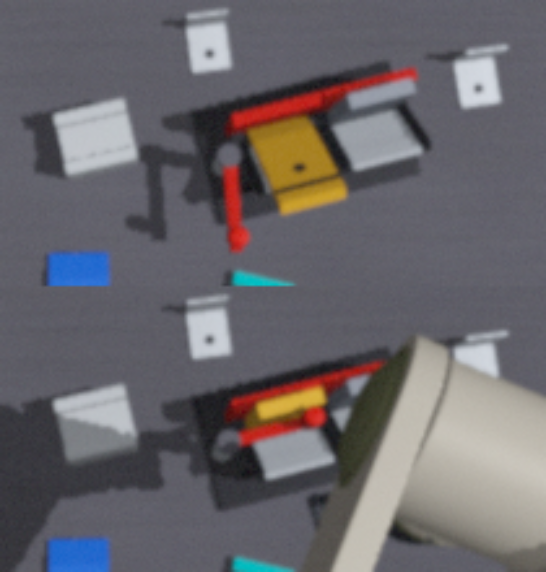

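The brass punch is standing home in the slot and the red keeper is closed across its front. I handed the job in at about 20 s on the robot's clock, with the arm clear of everything.

- **Punch:** I tipped it upright with the shut fingers pushing behind its top edge, without lifting it out. A light touch on its top stopped at z = 129.9 mm, against 130 mm for fully home.
- **Keeper:** I pushed the knob round its arc until it met the stop. A second push, with a 25 N limit, did not move it further. In the last wrist view the knob and pivot share the same 2–3 px offset from their closed positions, so the arm angle agrees with fully closed.
- **Check that disagreed:** an image-difference check run just before hand-in flagged changes at the die block and one bracket. A look afterwards put these down to the robot's shadow on the die and the arm partly hiding that bracket. The die, both brackets and the visible part of the grey punch are where they were.

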